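# Press the tube stoppers in: three turns of the crank from the bite

### The arm

A 6-joint arm with a two-finger parallel gripper is mounted at the origin on the work surface. World frame = base frame: x ahead of the robot, y to its left, z up, the work surface at z = 0. Lengths are in mm, angles in rad, forces in N, time in s.
With the tool pointing down it reaches from about 275 to 1000 mm from the base axis. Payload 8.4 kg.
Tool frame: the origin (TCP) lies at the very end of the fingers, on their centre line; the grasp point (between the pads) lies 19 mm behind it; z points along the fingers, y is the direction in which the jaws open and shut (so a half turn about z gives the same grasp; the last joint's range is limited). The gripper opens to 85 mm and grips with 20 to 120 N. Pads are 22 mm wide; open, the fingers measure 114 mm over their backs; the gripper's body (76 mm by 85 mm) begins 54 mm behind the grasp point. The pads swing forward as they close: fully open they stand 13 mm farther back than shut.
Start: joints at [-1.294, 0.353, 1.633, -0, 1.155, -0.002], TCP at [172, -600.869, 231.281] pointing down, gripper open.
Joint ranges: [-2.63, 2.63], [-0.92, 2.1], [0.06, 2.66], [-1.3, 4.44], [0, 2.69], [-3.02, 3.02]. Speed limits (rad/s): [2.22, 2.22, 2.79, 3.14, 3.14, 3.14].

### API

Orientations are given as [roll, pitch, yaw] about the fixed x, y, z axes, in that order (R = Rz(yaw) Ry(pitch) Rx(roll)).
In Python, from rig import sense, grab_frame, get_calibration, sign_off, boxes_of, trace gives the robot as it stands.
- The arm moves only by the tool servo_tool, never from a script. Its argument "rows" is a list of rows, each a list of 3 entries, a list of its own where there are three numbers: the finger opening in mm, from 0 to 85.4, then the shift along the tool's x, y, z in mm, then the turn, a rotation vector about the tool's x, y, z in degrees. A call has 1 to 8 rows; each row shifts and turns the commanded pose from where the row before left it, along the tool's axes as they then stand; what a row does not reach is not made up. A row lasts 1/8 s, in which the tool goes at most 62.5 mm and 10.7 degrees, less where a joint would pass 70% of its speed; a pose out of reach is approached as far as the arm can. A call is refused whole if a number of a shift passes 62.5 or a number of a turn 10.7, either way. A call with a gripper value outside its range is refused whole. The fingers move at their own pace and stop on an object; "force" is the grip in N (left out, the last holds). Time passes only in rows, so rows that do not move let the fingers close. It gives the time, the measured TCP pose, the force and the opening at its end, in the units of the state.
- sense(): the state, without advancing time (a new reading comes with each control period).
- grab_frame(name): name is "side" or "top"; returns the picture (480x640x3 uint8, blue, green, red); there is no depth.
- get_calibration(name): a dict with "intrinsics" (3x3 intrinsics, pixels), "world_to_cam" (4x4, takes a point from world to camera coordinates). Camera axes: x right, y down, z forward; pixel columns grow to the right and rows downward; lengths in mm; the calibration is good to about 2 mm. A picture is of the moment at which its call begins. get_calibration takes no time and is no camera call.
- sign_off(): hands the job in, once; it reports no verdict.
Trained networks look in the newest picture that a camera, given by its name, has taken for a name from the list of things; names that differ only in an ending like _2 or _b are one class to them, and where a whole thing is asked for, a point or a joint stands for the part that bears it (a point fixed in the world has none). Each returns a list of dicts, best first, with "conf" (0 to 1); they miss things now and then, are a little off and sometimes report something else, mostly with a low value. They report only what shows in the picture. A call takes as long as a camera call.
- boxes_of(camera, thing): "centre" ([x, y, z] in mm, in the coordinates of the camera as it stood for that picture, good to about 4 mm: the middle of the surface that is visible of it).
- trace(camera, thing): "mask" (480x640 bool, what is visible of it).
The state is a dict: "clock": time; "qpos": joint angles; "qvel": joint speeds; "joint_efforts": joint torques, N m; "eef_pos": TCP position; "tcp_rot": TCP orientation; "contact_force": force on the tool from outside, world axes, zero at the start; "wrist_torque": the same for the moment, N m; "opening": opening from 0.0 (shut) to 1.0 (fully open).
Only numpy, scipy, OpenCV 4.12 (cv2) and the standard library are available. Lean on these libraries where they do the work, as an engineer would, in place of code of your own. Each camera call takes 0.05 s, during which the arm holds its last target. There are 200 camera calls.

### The job

Push the tray of tubes fully home under the hand press, then press the stoppers in by turning its crank clockwise (seen from above). It runs loose at first; from the point where you feel the screw bite give it exactly three more full turns, no more and no less, gently and without straining the crank, then let go and leave everything standing there, with the other things on the bench left alone.

Things in the scene. Friction and masses are not known exactly. Their poses are not given: they have to be found in the camera images.
- press: White bench hand press, fixed: base plate 260 x 200 x 12 mm, two columns 160 mm apart, a 56 x 200 mm crosshead with its top 169 mm above the bench; above that only the spindle head and crank. Origin on the bench under the spindle axis; x axis: the way the tray is pushed in, z up. The robot's side is -x.
- tray (a joint): Travel of the aluminium tray along the press's +x, m: 0.06 is fully home against its stop under the platen, it starts 40 to 60 mm short of that. Drag about 2 N; it stays where it is left.
- tray_push (a point): Middle of the upper edge of the outer (-x) face of the tray's upright grey push plate, axes as the press's. Plate 70 mm wide (y), 10 mm thick, 50 mm tall, upper edge 63 mm above the bench. With the tray home this point is 115 mm on the -x side of the spindle axis. Push on this face, or pinch the plate from above.
- stopper_top (a point): Top middle of the dark rubber stopper mat (94 x 66 mm, 12 stoppers) on the 12 tubes in the tray, 82 mm above the bench. With the tray home it lies under the platen.
- platen_top (a point): Point on the upper face of the aluminium platen (104 x 76 x 12 mm), 45 mm on the +x side of the spindle axis, 94.5 mm above the bench at the start. The platen sits stiffly on its guides just above the stoppers; the screw drives it down 0.5 mm a turn once it bites and does not lift it when turned back. This travel is far too little to see.
- spindle (a point): Point on the vertical spindle axis, level with the middle of the crank knob (234 mm above the bench). Clockwise from above drives the screw down. Loose: 0.03 N m (1 N at the knob). The screw bites on the platen 0.1 to 0.7 turn from the start: resistance jumps to 0.65 N m (15 N at the knob) and stays so while turning; it fades when the hand stops.
- crank_grip (a point): Middle of the upright black crank knob: cylinder 20 mm wide, 46 mm tall (210 to 256 mm above the bench), 45 mm from the spindle axis. It spins freely on its pin, so a hand holding it need not turn with the crank. A light grip of 20 to 40 N is enough, above 60 N strains it. Crank arm's top: 206 mm. The crank may start pointing any way, stays where left; nothing shows its turns.
- pot: Yellow plastic jar, 84 mm across and 100 mm tall, loose; leave alone. Origin at its underside.
- stamp: Black and grey self-inking stamp, 36 x 55 x 65 mm, loose; leave alone. Origin at its underside.
- glovebox: Blue glove box, 120 x 65 x 60 mm, loose; leave alone. Origin at its underside.

How it is judged (in metres and radians):
On the way, in this order (a step that is already met when the one before it is completed fails the run):
1. the tray is fully home (within 2 mm of its stop) before the press bites (value of joint tray above 0.058 m and z of platen_top in the frame of press above 0.09445 m), for 0.2 s.
2. the platen has been driven down by one turn of the crank, the tray still home (value of joint tray above 0.058 m and z of platen_top in the frame of press below 0.094 m), for 0.1 s.
At the end, for the whole second after the job is handed in: The tray is home within 2 mm of its stop and the platen has been driven down by 3 turns of the crank from first bite, within 0.14 turn either way (1.5 mm +- 0.07 mm) (value of joint tray above 0.058 m and z of platen_top in the frame of press between 0.09293 and 0.09307 m); the robot touches nothing.
It fails at once if the crank is strained: more than 140 N of contact force, grip included, between the robot and the crank (contact force between any of the fingers, the arm and head above 140 N).
It fails at once if the tray is slammed or forced: more than 50 N between the robot and the tray (contact force between any of the fingers, the arm and tray above 50 N).
It fails at once if the platen is driven down by more than 3.14 turns (z of platen_top in the frame of press below 0.09293 m).
It fails at once if a bystander (yellow jar, stamp, glove box) is moved by more than 20 mm (distance of any of pot, stamp, glovebox from where it was at the start of the episode above 0.02 m).
It also fails if it takes over 72 s, if anything falls off the work surface, if the arm or the gripper's body presses on something with over 40 N, if the wrist force passes 120 N, or if a joint passes its speed limit or range.

## Working session

There is one attempt and no reset: what is moved stays moved. The work goes in short steps, Python scripts to look and compute and a tool call to move; the robot and the scene stay as the last step left them, time stands still between calls to the robot, and variables do not carry over. Pictures are saved under pics/ and viewed, about 8 in all and at most 12, crops included, and the job is handed in when it is done.

Besides the shell and the picture viewer there is one more tool, called after "Request:" as a command line: name --argument value ..., lists and objects as JSON in quotes. servo_tool: Moves the arm, as the interface text tells. Its arguments: {"type":"object","properties":{"rows":{"type":"array","items":{"type":"array"}},"force":{"type":"number"}},"required":["rows"]}

```bash
mkdir -p pics; cat > h.py <<'E'
import numpy as np,cv2
from rig import *
def w(cam,p):
    T=np.array(get_calibration(cam)["world_to_cam"]);return (np.linalg.inv(T)@np.r_[p,1])[:3]
def ray_z(cam,uv,z):
    c=get_calibration(cam);K=np.array(c["intrinsics"]);T=np.linalg.inv(np.array(c["world_to_cam"]))
    d=T[:3,:3]@np.linalg.inv(K)@np.r_[uv,1];o=T[:3,3];return o+d*(z-o[2])/d[2]
def proj(cam,p):
    c=get_calibration(cam);q=np.array(c["world_to_cam"])@np.r_[p,1];u=np.array(c["intrinsics"])@q[:3];return u[:2]/u[2]
E
python3 - <<'E'
from h import *
ims=[]
for c in("top","side"):
    cv2.imwrite(f"pics/{c}0.png",grab_frame(c))
    print(c,w(c,[0,0,0]).round())
    for t in("press","tray","tray_push","stopper_top","platen_top","crank_grip","pot","stamp","glovebox"):
        for b in boxes_of(c,t)[:2]: print(c,t,round(b["conf"],2),w(c,b["centre"]).round(1),proj(c,w(c,b["centre"])).round())
print(sense())
E
```

```text
top [ 437.   -8. 1300.]
top press 0.97 [620.2 -37.7  18.9] [333. 223.]
top tray 0.87 [552.8 -33.4  18.1] [332. 246.]
top tray_push 0.94 [550.8 -35.3  23.4] [333. 247.]
top platen_top 0.71 [615.7 -39.9  94.6] [335. 220.]
top platen_top 0.43 [550.9 -32.8  15.9] [332. 247.]
top crank_grip 0.54 [636.6 -58.  209.2] [343. 205.]
top pot 0.82 [528.7 338.2 101.7] [193. 253.]
top stamp 0.85 [ 459.6 -339.4   60.6] [445. 279.]
top stamp 0.31 [631.7 -57.1 209.6] [343. 207.]
top glovebox 0.92 [ 642.  -347.8   56.1] [446. 213.]
side [202. 591. 812.]
side press 0.97 [614.6   1.6  34.5] [303. 266.]
side tray 0.73 [561.  -14.8  34.1] [326. 271.]
side tray_push 0.65 [561.6 -12.7  36.7] [326. 270.]
side stopper_top 0.84 [558.2 -12.7  36.8] [327. 271.]
side platen_top 0.9 [618.7 -33.   94.3] [309. 238.]
side crank_grip 0.56 [625.9 -66.2 211.7] [313. 187.]
side pot 0.63 [512.8 358.9  96.6] [234. 399.]
side pot 0.25 [616.3  -2.8  32.7] [303. 265.]
side stamp 0.86 [ 456.8 -333.4   32.5] [423. 210.]
side glovebox 0.62 [ 635.5 -334.6   54.1] [364. 181.]
{'clock': 1.0, 'qpos': array([-1.29438364e+00,  3.52997062e-01,  1.63343384e+00, -1.86187671e-05,
        1.15521377e+00, -2.40742100e-03]), 'qvel': array([ 0.00014127, -0.00084778,  0.00090845, -0.00059795, -0.00059311,
        0.00029671]), 'joint_efforts': array([-1.01985595e-03, -6.05191898e+01, -3.42450893e+01, -1.05873062e-04,
        1.26925108e-03, -3.29791089e-05]), 'eef_pos': array([ 171.99726311, -600.844346  ,  231.26829946]), 'tcp_rot': array([-3.14154059e+00,  1.69082810e-05,  2.78827629e-01]), 'contact_force': array([ 0.45775276, -0.11077707,  0.31988508]), 'wrist_torque': array([ 0.00601523, -0.0399878 ,  0.02908167]), 'opening': 1.0004425018437282}
```

View pics/top0.png

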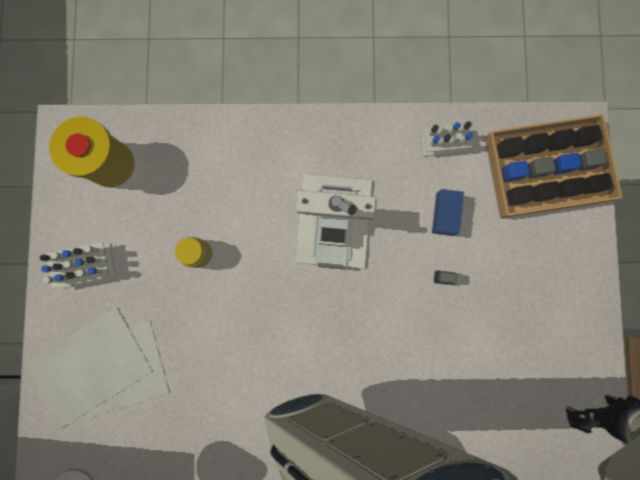

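View pics/side0.png

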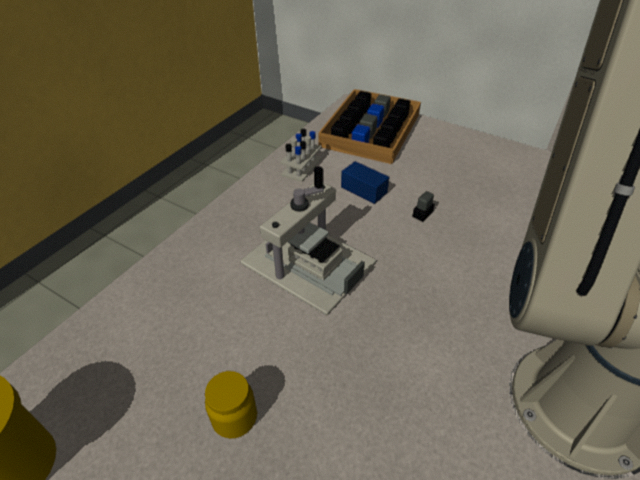

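The top view shows the press near (336,222), the crank pointing roughly right from (336,203) to about (350,209), and the pot, stamp and glove box well clear. The side view shows the knob at (319,178) and the push plate at (345,277). I'll zoom in for accuracy.

```bash
python3 - <<'E'
from h import *
a=cv2.imread("pics/top0.png")[165:280,285:385];b=cv2.imread("pics/side0.png")[160:315,235:385]
a=cv2.resize(a,(400,460),interpolation=cv2.INTER_CUBIC);b=cv2.resize(b,(400,413),interpolation=cv2.INTER_CUBIC)
o=np.zeros((460,800,3),np.uint8);o[:,:400]=a;o[:413,400:]=b;cv2.imwrite("pics/z.png",o)
# press base plate mask rectangle
m=trace("top","press")[0]["mask"].astype(np.uint8)
c=max(cv2.findContours(m,0,2)[0],key=cv2.contourArea);print(cv2.minAreaRect(c))
for t in("crank_grip","tray_push","platen_top"):
  for cam in("top","side"):
    for r in trace(cam,t)[:2]:
        y,x=np.nonzero(r["mask"]);print(cam,t,round(r["conf"],2),len(x),x.mean().round(1),y.mean().round(1),x.min(),x.max(),y.min(),y.max())
E
```

```text
((334.62884521484375, 221.99676513671875), (78.39825439453125, 91.4361572265625), 4.899092674255371)
top crank_grip 0.48 227 343.9 205.8 332 356 196 215
top crank_grip 0.43 1230 331.9 247.2 315 349 218 268
side crank_grip 0.84 480 310.0 186.9 294 323 166 204
top tray_push 0.72 1279 331.7 246.3 315 350 216 267
side tray_push 0.86 2440 326.3 266.1 288 364 238 294
top platen_top 0.83 442 335.0 214.3 320 350 189 229
side platen_top 0.75 683 308.8 237.0 289 328 223 252
```

View pics/z.png

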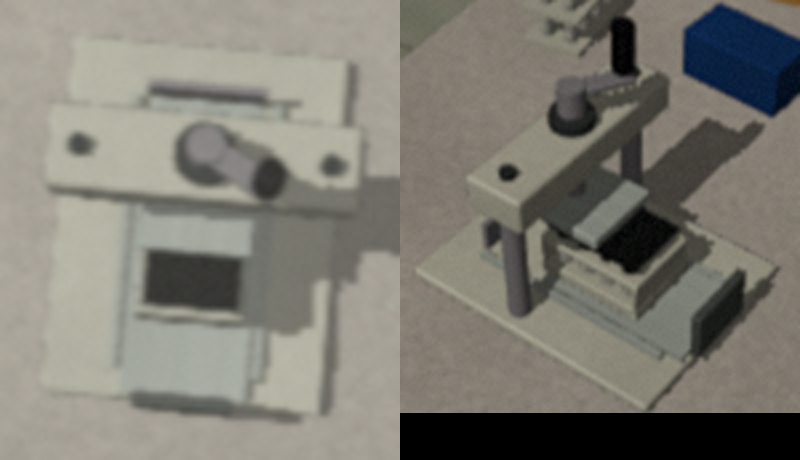

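```bash
python3 - <<'E'
from h import *
A=ray_z("top",(305.1,201.2),171);B=ray_z("top",(368.3,206.3),171);S=(A+B)/2
print("cols",A.round(1),B.round(1),"S",S.round(1),"dist",np.linalg.norm(A-B))
yv=(A-B)/np.linalg.norm(A-B);xv=np.array([yv[1],-yv[0],0]);print("x axis deg",np.degrees(np.arctan2(xv[1],xv[0])))
K=ray_z("top",(352,209.3),256);print("knob",K.round(1),"r",np.linalg.norm((K-S)[:2]))
print("hub top",ray_z("top",(336.7,201),215).round(1))
for z in(256,210):print("side knob z",z,ray_z("side",(319.1,169.2 if z==256 else 187),z).round(1))
print("col bolt side",ray_z("side",(235+108/2.667,160+172/2.667),171).round(1))
print("hub side z169",ray_z("side",(235+172/2.667,160+125/2.667),169).round(1))
P=S-115*xv;
print("push edge home",P.round(1))
for u in((318.2,265),(343.3,266)):
  print("plate edge",ray_z("top",u,63).round(1))
for u in((696,305),(744,272)):print("plate side",ray_z("side",(235+(u[0]-400)/2.667,160+u[1]/2.667),63).round(1))
m=proj("top",S);print(m)
print(get_calibration("top")["intrinsics"])
E
```

```text
cols [653.9  37.3 171. ] [ 640.2 -122.4  171. ] S [647.  -42.5 171. ] dist 160.30490119124812
x axis deg -4.932425852093011
knob [618.  -75.7 256. ] r 44.11280990523959
hub top [645.6 -41.3 215. ]
side knob z 256 [617. -75. 256.]
side knob z 210 [617.2 -75.  210. ]
col bolt side [654.1  37.1 171. ]
hub side z169 [644.6 -38.3 169. ]
push edge home [532.5 -32.6 171. ]
plate edge [497.5   5.8  63. ]
plate edge [494.6 -62.8  63. ]
plate side [505.4  -5.3  63. ]
plate side [489.4 -58.5  63. ]
[336.66048076 203.74681095]
[[452.29167391   0.         319.04331029]
 [  0.         452.29167391 242.52214247]
 [  0.           0.           1.        ]]
```

The column tops give the spindle at about (647,-42) with the press x axis at -4.9°. The knob is at (617.5,-75), and both cameras agree. The push plate's outer face is about 40 mm or more short of home. Moving first: align yaw, shut the fingers and travel at height.

Request:
servo_tool --rows '[[0,[0,0,0],[0,0,10.45]],[0,[0,0,0],[0,0,10.45]],[0,[19,-50,0],[0,0,0]],[0,[19,-50,0],[0,0,0]],[0,[19,-50,0],[0,0,0]],[0,[19,-50,0],[0,0,0]],[0,[19,-50,0],[0,0,0]],[0,[19,-50,0],[0,0,0]]]' --force 30

```text
clock: 2.35
eef_pos: [311.9, -310.3, 231.5]
tcp_rot: [3.141, -0.001, -0.086]
contact_force: [1.3, -0.0, 0.2]
opening: 0.006
```

Request:
servo_tool --rows '[[0,[19,-50,0],[0,0,0]],[0,[19,-50,0],[0,0,0]],[0,[19,-50,0],[0,0,0]],[0,[19,-50,0],[0,0,0]],[0,[19,-50,0],[0,0,0]],[0,[19,-47,0],[0,0,0]],[0,[0,0,0],[0,0,0]],[0,[0,0,0],[0,0,0]]]'

```text
clock: 3.35
eef_pos: [450.1, -25.8, 231.2]
tcp_rot: [3.141, 0.0, -0.085]
contact_force: [-0.3, 0.0, -0.1]
opening: 0.004
```

Request:
servo_tool --rows '[[0,[-4,0,45],[0,0,0]],[0,[0,0,45],[0,0,0]],[0,[0,0,45],[0,0,0]],[0,[0,0,35],[0,0,0]],[0,[0,0,23],[0,0,0]],[0,[0,0,0],[0,0,0]]]'

```text
clock: 4.1
eef_pos: [444.7, -26.4, 37.2]
tcp_rot: [3.141, 0.004, -0.088]
contact_force: [0.4, -0.6, -0.2]
opening: -0.002
```

Request:
servo_tool --rows '[[0,[4,0,0],[0,0,0]],[0,[4,0,0],[0,0,0]],[0,[4,0,0],[0,0,0]],[0,[4,0,0],[0,0,0]],[0,[4,0,0],[0,0,0]],[0,[4,0,0],[0,0,0]],[0,[4,0,0],[0,0,0]],[0,[4,0,0],[0,0,0]]]'

```text
clock: 5.1
eef_pos: [478.5, -28.1, 38.2]
tcp_rot: [-3.142, 0.0, -0.086]
contact_force: [-0.7, -0.1, -0.0]
opening: -0.003
```

Request:
servo_tool --rows '[[0,[4,0,0],[0,0,0]],[0,[4,0,0],[0,0,0]],[0,[4,0,0],[0,0,0]],[0,[4,0,0],[0,0,0]],[0,[4,0,0],[0,0,0]],[0,[4,0,0],[0,0,0]]]'

```text
clock: 5.85
eef_pos: [502.3, -30.2, 38.2]
tcp_rot: [3.141, 0.0, -0.086]
contact_force: [-2.5, -1.0, -0.2]
opening: 0.0
```

Request:
servo_tool --rows '[[0,[3,0,0],[0,0,0]],[0,[3,0,0],[0,0,0]],[0,[3,0,0],[0,0,0]],[0,[2,0,0],[0,0,0]],[0,[2,0,0],[0,0,0]]]'

```text
clock: 6.48
eef_pos: [515.2, -31.2, 38.3]
tcp_rot: [3.142, 0.0, -0.086]
contact_force: [-2.3, -0.5, 0.3]
opening: -0.001
```

Request:
servo_tool --rows '[[0,[1,0,0],[0,0,0]],[0,[1,0,0],[0,0,0]]]'

```text
clock: 6.72
eef_pos: [517.2, -31.4, 38.3]
tcp_rot: [-3.142, -0.0, -0.086]
contact_force: [-2.8, -0.1, -1.3]
opening: 0.004
```

Request:
servo_tool --rows '[[0,[1,0,0],[0,0,0]],[0,[1,0,0],[0,0,0]]]'

```text
clock: 6.98
eef_pos: [519.2, -31.6, 38.3]
tcp_rot: [3.142, -0.0, -0.086]
contact_force: [-1.4, -1.3, -0.5]
opening: -0.001
```

Request:
servo_tool --rows '[[0,[1,0,0],[0,0,0]],[0,[0.7,0,0],[0,0,0]]]'

```text
clock: 7.22
eef_pos: [520.9, -31.7, 38.3]
tcp_rot: [-3.142, -0.0, -0.086]
contact_force: [-2.7, -1.4, -0.5]
opening: -0.005
```

Request:
servo_tool --rows '[[0,[0.7,0,0],[0,0,0]]]'

```text
clock: 7.35
eef_pos: [521.5, -31.8, 38.3]
tcp_rot: [3.142, 0.0, -0.086]
contact_force: [-4.7, -1.7, 1.0]
opening: -0.003
```

Request:
servo_tool --rows '[[0,[0.7,0,0],[0,0,0]]]'

```text
clock: 7.48
eef_pos: [521.5, -31.8, 38.3]
tcp_rot: [3.142, 0.002, -0.086]
contact_force: [-6.6, -0.6, 4.0]
opening: 0.002
```

Request:
servo_tool --rows '[[0,[0.7,0,0],[0,0,0]]]'

```text
clock: 7.6
eef_pos: [521.5, -31.8, 38.2]
tcp_rot: [3.142, 0.003, -0.086]
contact_force: [-8.1, -0.3, 5.7]
opening: -0.002
```

The tray stalls exactly at the predicted home position while the force rises. I'll hold there, then back off and rise, opening the jaws.

Request:
servo_tool --rows '[[0,[0.7,0,0],[0,0,0]],[0,[0,0,0],[0,0,0]],[0,[0,0,0],[0,0,0]]]'

```text
clock: 7.98
eef_pos: [521.5, -31.8, 38.1]
tcp_rot: [3.142, 0.004, -0.086]
contact_force: [-9.3, -0.6, 7.0]
opening: 0.002
```

Request:
servo_tool --rows '[[0,[-10,0,0],[0,0,0]],[0,[-20,0,0],[0,0,0]],[0,[0,0,-60],[0,0,0]],[0,[0,0,-60],[0,0,0]],[0,[0,0,-60],[0,0,0]],[50,[0,0,-60],[0,0,0]],[50,[0,0,0],[0,0,0]],[50,[0,0,0],[0,0,0]]]'

```text
clock: 8.98
eef_pos: [493.6, -29.3, 277.9]
tcp_rot: [-3.141, -0.001, -0.086]
contact_force: [-0.1, -0.4, 0.0]
opening: 0.581
```

Request:
servo_tool --rows '[[50,[42.5,11.7,0],[0,0,0]],[50,[42.5,11.7,0],[0,0,0]],[50,[42.4,11.7,0],[0,0,0]],[50,[0,0,25],[0,0,0]],[50,[0,0,25],[0,0,0]],[50,[0,0,15],[0,0,0]],[50,[0,0,0],[0,0,0]]]'

```text
clock: 9.85
eef_pos: [616.5, -75.1, 211.1]
tcp_rot: [-3.141, 0.004, -0.086]
contact_force: [-0.1, -0.1, 0.6]
opening: 0.588
```

```bash
python3 - <<'E'
from h import *
a=grab_frame("top")[165:280,285:385];b=grab_frame("side")[120:235,260:360]
o=np.hstack([cv2.resize(x,(400,460),interpolation=cv2.INTER_CUBIC) for x in(a,b)]);cv2.imwrite("pics/g.png",o)
E
```

```text
(no output)
```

View pics/g.png

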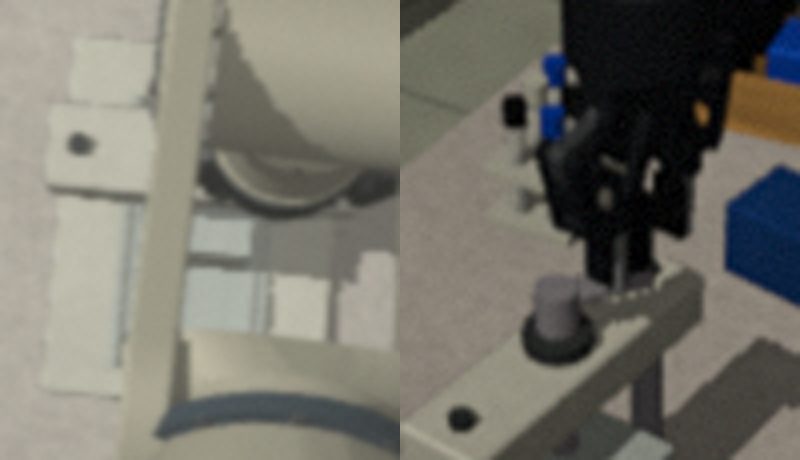

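The side view shows the finger ends astride the knob just above the crank arm, clear of the hub. Closing with 35 N.

Request:
servo_tool --rows '[[0,[0,0,-1.5],[0,0,0]],[0,[0,0,0],[0,0,0]],[0,[0,0,0],[0,0,0]],[0,[0,0,0],[0,0,0]],[0,[0,0,0],[0,0,0]]]' --force 35

```text
clock: 10.58
eef_pos: [618.5, -75.2, 216.0]
tcp_rot: [-3.141, -0.002, -0.086]
contact_force: [0.4, 1.5, 7.6]
opening: 0.226
```

```bash
cat > arc.py <<'E'
# arc a0 step n : rows of tool shifts for clockwise steps, from the knob angle a0 (deg, in the tool's x/y: y flipped world)
import sys,numpy as np
S=np.array([float(sys.argv[1]),float(sys.argv[2])]);yaw=-0.086
a0,st,n=map(float,sys.argv[3:6])
c,s=np.cos(yaw),np.sin(yaw)
p=[S+45*np.array([np.cos(np.radians(a0-st*k)),np.sin(np.radians(a0-st*k))]) for k in range(int(n)+1)]
for d in np.diff(p,axis=0): print([round(c*d[0]+s*d[1],1),round(s*d[0]-c*d[1],1)],end=" ")
print(a0-st*n)
E
python3 - <<'E'
from h import *
s=sense();print(s["eef_pos"],s["opening"]*85.4,s["contact_force"],s["wrist_torque"])
d=s["eef_pos"][:2]-np.array([647,-42.3]);print(np.degrees(np.arctan2(d[1],d[0])),np.hypot(*d))
E
for a in -133 -163 -193 -223 -253; do python3 arc.py 647 -42.3 $a 5 6;done
```

```text
[618.48305919 -75.20197471 216.04665186] 19.299991792105263 [0.41737411 1.48011899 7.62458894] [0.15816253 0.00561886 0.00355609]
-130.91626871814154 43.54027851031968
[np.float64(-3.0), np.float64(-2.6)] [np.float64(-2.7), np.float64(-2.8)] [np.float64(-2.5), np.float64(-3.0)] [np.float64(-2.2), np.float64(-3.2)] [np.float64(-1.9), np.float64(-3.4)] [np.float64(-1.6), np.float64(-3.6)] -163.0
[np.float64(-1.3), np.float64(-3.7)] [np.float64(-1.0), np.float64(-3.8)] [np.float64(-0.6), np.float64(-3.9)] [np.float64(-0.3), np.float64(-3.9)] [np.float64(0.0), np.float64(-3.9)] [np.float64(0.4), np.float64(-3.9)] -193.0
[np.float64(0.7), np.float64(-3.9)] [np.float64(1.1), np.float64(-3.8)] [np.float64(1.4), np.float64(-3.7)] [np.float64(1.7), np.float64(-3.5)] [np.float64(2.0), np.float64(-3.4)] [np.float64(2.3), np.float64(-3.2)] -223.0
[np.float64(2.6), np.float64(-3.0)] [np.float64(2.8), np.float64(-2.7)] [np.float64(3.0), np.float64(-2.5)] [np.float64(3.2), np.float64(-2.2)] [np.float64(3.4), np.float64(-1.9)] [np.float64(3.6), np.float64(-1.6)] -253.0
[np.float64(3.7), np.float64(-1.3)] [np.float64(3.8), np.float64(-1.0)] [np.float64(3.9), np.float64(-0.6)] [np.float64(3.9), np.float64(-0.3)] [np.float64(3.9), np.float64(0.0)] [np.float64(3.9), np.float64(0.4)] -283.0
```

Request:
servo_tool --rows '[[0,[0,0,-2],[0,0,0]],[0,[-3.0,-2.6,0],[0,0,0]],[0,[-2.7,-2.8,0],[0,0,0]],[0,[-2.5,-3.0,0],[0,0,0]],[0,[-2.2,-3.2,0],[0,0,0]],[0,[-1.9,-3.4,0],[0,0,0]],[0,[-1.6,-3.6,0],[0,0,0]]]'

```text
clock: 11.45
eef_pos: [603.3, -56.1, 216.3]
tcp_rot: [3.14, 0.004, -0.086]
contact_force: [-8.3, -5.0, -2.6]
opening: 0.225
```

Request:
servo_tool --rows '[[0,[-1.6,-3.7,0],[0,0,0]],[0,[-1.3,-3.8,0],[0,0,0]],[0,[-0.9,-3.9,0],[0,0,0]],[0,[-0.3,-3.9,0],[0,0,0]],[0,[0,-3.9,0],[0,0,0]]]'

```text
clock: 12.08
eef_pos: [599.8, -35.8, 216.3]
tcp_rot: [3.141, 0.007, -0.086]
contact_force: [-11.8, -0.5, 1.3]
opening: 0.224
```

```bash
cat > arc.py <<'E'
# arc.py cx cy cmdx cmdy a0 step n calls: rows (tool x,y) clockwise, easing commanded point onto the circle
import sys,numpy as np
cx,cy,px,py,a,st,n,m=map(float,sys.argv[1:9]);yaw=-0.086;c,s=np.cos(yaw),np.sin(yaw)
S=np.array([cx,cy]);p=np.array([px,py]);R=np.array([[c,s],[s,-c]]);e0=None
u=lambda a:np.array([np.cos(np.radians(a)),np.sin(np.radians(a))])
e=p-(S+45*u(a))
for i in range(int(m)):
    L=[]
    for k in range(int(n)):
        a-=st;e=e*.6;d=(R@(S+45*u(a)+e-p)).round(1);p=p+R.T@d;L.append(f"[0, [{d[0]}, {d[1]}, 0], [0, 0, 0]]")
    print("["+", ".join(L)+"]",round(a,1),p.round(1))
E
python3 arc.py 644.7 -38.6 601.9 -35.9 -183.6 5 5 8
```

```text
[[0, [-0.8, -3.9, 0], [0, 0, 0]], [0, [-0.1, -3.9, 0], [0, 0, 0]], [0, [0.5, -3.8, 0], [0, 0, 0]], [0, [0.9, -3.8, 0], [0, 0, 0]], [0, [1.3, -3.7, 0], [0, 0, 0]]] -208.6 [605.3 -17. ]
[[0, [1.7, -3.5, 0], [0, 0, 0]], [0, [2.0, -3.3, 0], [0, 0, 0]], [0, [2.3, -3.2, 0], [0, 0, 0]], [0, [2.5, -3.0, 0], [0, 0, 0]], [0, [2.9, -2.7, 0], [0, 0, 0]]] -233.6 [618.   -2.4]
[[0, [3.0, -2.4, 0], [0, 0, 0]], [0, [3.3, -2.2, 0], [0, 0, 0]], [0, [3.4, -1.9, 0], [0, 0, 0]], [0, [3.6, -1.6, 0], [0, 0, 0]], [0, [3.7, -1.3, 0], [0, 0, 0]]] -258.6 [635.8   5.5]
[[0, [3.8, -0.9, 0], [0, 0, 0]], [0, [3.9, -0.6, 0], [0, 0, 0]], [0, [3.9, -0.3, 0], [0, 0, 0]], [0, [4.0, 0.1, 0], [0, 0, 0]], [0, [3.9, 0.4, 0], [0, 0, 0]]] -283.6 [655.3   5.2]
[[0, [3.8, 0.8, 0], [0, 0, 0]], [0, [3.8, 1.1, 0], [0, 0, 0]], [0, [3.6, 1.4, 0], [0, 0, 0]], [0, [3.6, 1.7, 0], [0, 0, 0]], [0, [3.3, 2.1, 0], [0, 0, 0]]] -308.6 [672.7  -3.5]
[[0, [3.2, 2.3, 0], [0, 0, 0]], [0, [2.9, 2.6, 0], [0, 0, 0]], [0, [2.8, 2.8, 0], [0, 0, 0]], [0, [2.4, 3.1, 0], [0, 0, 0]], [0, [2.2, 3.2, 0], [0, 0, 0]]] -333.6 [685.  -18.6]
[[0, [1.9, 3.5, 0], [0, 0, 0]], [0, [1.6, 3.5, 0], [0, 0, 0]], [0, [1.3, 3.8, 0], [0, 0, 0]], [0, [0.9, 3.8, 0], [0, 0, 0]], [0, [0.6, 3.9, 0], [0, 0, 0]]] -358.6 [689.7 -37.5]
[[0, [0.3, 3.9, 0], [0, 0, 0]], [0, [-0.1, 3.9, 0], [0, 0, 0]], [0, [-0.4, 3.9, 0], [0, 0, 0]], [0, [-0.8, 3.9, 0], [0, 0, 0]], [0, [-1.1, 3.7, 0], [0, 0, 0]]] -383.6 [685.9 -56.6]
```

Request:
servo_tool --rows '[[0,[-0.8,-3.9,0],[0,0,0]],[0,[-0.1,-3.9,0],[0,0,0]],[0,[0.5,-3.8,0],[0,0,0]],[0,[0.9,-3.8,0],[0,0,0]],[0,[1.3,-3.7,0],[0,0,0]]]'

```text
clock: 12.7
eef_pos: [605.3, -16.5, 216.3]
tcp_rot: [-3.141, 0.003, -0.086]
contact_force: [-4.8, 1.4, -4.8]
opening: 0.222
```

Request:
servo_tool --rows '[[0,[1.7,-3.5,0],[0,0,0]],[0,[2.0,-3.3,0],[0,0,0]],[0,[2.3,-3.2,0],[0,0,0]],[0,[2.5,-3.0,0],[0,0,0]],[0,[2.9,-2.7,0],[0,0,0]]]'

```text
clock: 13.32
eef_pos: [618.6, -1.7, 216.4]
tcp_rot: [-3.141, 0.002, -0.086]
contact_force: [-3.6, 3.6, -6.4]
opening: 0.223
```

Request:
servo_tool --rows '[[0,[3.0,-2.4,0],[0,0,0]],[0,[3.3,-2.2,0],[0,0,0]],[0,[3.4,-1.9,0],[0,0,0]],[0,[3.6,-1.6,0],[0,0,0]],[0,[3.7,-1.3,0],[0,0,0]]]'

```text
clock: 13.95
eef_pos: [637.0, 5.8, 216.4]
tcp_rot: [-3.141, 0.0, -0.086]
contact_force: [-1.5, 4.2, -9.4]
opening: 0.223
```

Request:
servo_tool --rows '[[0,[3.8,-0.9,0.5],[0,0,0]],[0,[3.9,-0.6,0.5],[0,0,0]],[0,[3.9,-0.3,0.5],[0,0,0]],[0,[4.0,0.1,0],[0,0,0]],[0,[3.9,0.4,0],[0,0,0]]]'

```text
clock: 14.58
eef_pos: [657.4, 4.7, 216.2]
tcp_rot: [3.141, -0.002, -0.086]
contact_force: [0.6, 1.4, 2.4]
opening: 0.222
```

Request:
servo_tool --rows '[[0,[3.8,0.8,0],[0,0,0]],[0,[3.8,1.1,0],[0,0,0]],[0,[3.6,1.4,0],[0,0,0]],[0,[3.6,1.7,0],[0,0,0]],[0,[3.3,2.1,0],[0,0,0]]]'

```text
clock: 15.2
eef_pos: [674.3, -4.6, 216.1]
tcp_rot: [3.14, -0.001, -0.086]
contact_force: [-2.3, -1.6, 5.5]
opening: 0.221
```

Request:
servo_tool --rows '[[0,[3.2,2.3,0],[0,0,0]],[0,[2.9,2.6,0],[0,0,0]],[0,[2.8,2.8,0],[0,0,0]],[0,[2.4,3.1,0],[0,0,0]],[0,[2.2,3.2,0],[0,0,0]]]'

```text
clock: 15.82
eef_pos: [685.7, -20.0, 216.0]
tcp_rot: [3.14, 0.001, -0.086]
contact_force: [-5.7, -1.3, 8.8]
opening: 0.224
```

Request:
servo_tool --rows '[[0,[1.9,3.5,-0.4],[0,0,0]],[0,[1.6,3.5,-0.4],[0,0,0]],[0,[1.3,3.8,0],[0,0,0]],[0,[0.9,3.8,0],[0,0,0]],[0,[0.6,3.9,0],[0,0,0]]]'

```text
clock: 16.45
eef_pos: [689.5, -35.0, 216.1]
tcp_rot: [-3.137, 0.003, -0.086]
contact_force: [-7.5, 14.3, 7.1]
opening: 0.223
```

Bite: the tangential resistance jumped to about 15 N between -335.6° and -355.4°. Taking bite as about -345.5°, the target crank angle is about -1425.5°, with ±50° allowed. I'll work out the remaining rows.

```bash
python3 arc.py 644.7 -38.6 690.8 -37.6 -358.8 12 8 10
```

```text
[[0, [-0.4, 9.5, 0], [0, 0, 0]], [0, [-2.2, 9.2, 0], [0, 0, 0]], [0, [-4.0, 8.6, 0], [0, 0, 0]], [0, [-5.6, 7.7, 0], [0, 0, 0]], [0, [-7.0, 6.3, 0], [0, 0, 0]], [0, [-8.2, 4.7, 0], [0, 0, 0]], [0, [-9.0, 2.9, 0], [0, 0, 0]], [0, [-9.3, 1.1, 0], [0, 0, 0]]] -454.8 [641.  -83.5]
[[0, [-9.4, -1.0, 0], [0, 0, 0]], [0, [-8.9, -2.9, 0], [0, 0, 0]], [0, [-8.2, -4.7, 0], [0, 0, 0]], [0, [-7.0, -6.3, 0], [0, 0, 0]], [0, [-5.6, -7.6, 0], [0, 0, 0]], [0, [-3.8, -8.5, 0], [0, 0, 0]], [0, [-2.0, -9.2, 0], [0, 0, 0]], [0, [-0.0, -9.4, 0], [0, 0, 0]]] -550.8 [600.5 -30.2]
[[0, [1.9, -9.3, 0], [0, 0, 0]], [0, [3.8, -8.6, 0], [0, 0, 0]], [0, [5.5, -7.6, 0], [0, 0, 0]], [0, [7.0, -6.3, 0], [0, 0, 0]], [0, [8.2, -4.7, 0], [0, 0, 0]], [0, [8.9, -2.9, 0], [0, 0, 0]], [0, [9.4, -1.0, 0], [0, 0, 0]], [0, [9.3, 0.9, 0], [0, 0, 0]]] -646.8 [657.7   4.5]
[[0, [9.0, 2.9, 0], [0, 0, 0]], [0, [8.1, 4.7, 0], [0, 0, 0]], [0, [7.0, 6.3, 0], [0, 0, 0]], [0, [5.6, 7.6, 0], [0, 0, 0]], [0, [3.8, 8.6, 0], [0, 0, 0]], [0, [2.0, 9.2, 0], [0, 0, 0]], [0, [0.0, 9.4, 0], [0, 0, 0]], [0, [-1.9, 9.2, 0], [0, 0, 0]]] -742.8 [6
[... 999 characters left out ...]
, 0]], [0, [-1.9, 9.2, 0], [0, 0, 0]], [0, [-3.8, 8.6, 0], [0, 0, 0]], [0, [-5.5, 7.6, 0], [0, 0, 0]]] -1126.8 [675.5 -71.4]
[[0, [-7.0, 6.3, 0], [0, 0, 0]], [0, [-8.1, 4.7, 0], [0, 0, 0]], [0, [-9.0, 3.0, 0], [0, 0, 0]], [0, [-9.3, 1.0, 0], [0, 0, 0]], [0, [-9.4, -1.0, 0], [0, 0, 0]], [0, [-9.0, -2.9, 0], [0, 0, 0]], [0, [-8.1, -4.7, 0], [0, 0, 0]], [0, [-7.0, -6.3, 0], [0, 0, 0]]] -1222.8 [608.9 -65.8]
[[0, [-5.6, -7.6, 0], [0, 0, 0]], [0, [-3.8, -8.5, 0], [0, 0, 0]], [0, [-2.0, -9.2, 0], [0, 0, 0]], [0, [-0.0, -9.4, 0], [0, 0, 0]], [0, [1.9, -9.3, 0], [0, 0, 0]], [0, [3.8, -8.6, 0], [0, 0, 0]], [0, [5.5, -7.6, 0], [0, 0, 0]], [0, [7.0, -6.3, 0], [0, 0, 0]]] -1318.8 [ 6.214e+02 -1.000e-01]
```

Request:
servo_tool --rows '[[0,[-0.4,9.5,-0.4],[0,0,0]],[0,[-2.2,9.2,-0.4],[0,0,0]],[0,[-4.0,8.6,0],[0,0,0]],[0,[-5.6,7.7,0],[0,0,0]],[0,[-7.0,6.3,0],[0,0,0]],[0,[-8.2,4.7,0],[0,0,0]],[0,[-9.0,2.9,0],[0,0,0]],[0,[-9.3,1.1,0],[0,0,0]]]' --force 40

```text
clock: 17.45
eef_pos: [644.1, -83.5, 216.4]
tcp_rot: [-3.141, -0.007, -0.086]
contact_force: [15.3, 3.6, -10.3]
opening: 0.218
```

Request:
servo_tool --rows '[[0,[-9.4,-1.0,0.3],[0,0,0]],[0,[-8.9,-2.9,0.3],[0,0,0]],[0,[-8.2,-4.7,0],[0,0,0]],[0,[-7.0,-6.3,0],[0,0,0]],[0,[-5.6,-7.6,0],[0,0,0]],[0,[-3.8,-8.5,0],[0,0,0]],[0,[-2.0,-9.2,0],[0,0,0]],[0,[0,-9.4,0],[0,0,0]]]'

```text
clock: 18.45
eef_pos: [599.7, -33.8, 216.2]
tcp_rot: [3.136, 0.001, -0.086]
contact_force: [-4.5, -15.2, 3.0]
opening: 0.22
```

Tracking is good: radius about 45 mm and a steady 15 N or so.

Request:
servo_tool --rows '[[0,[1.9,-9.3,0],[0,0,0]],[0,[3.8,-8.6,0],[0,0,0]],[0,[5.5,-7.6,0],[0,0,0]],[0,[7.0,-6.3,0],[0,0,0]],[0,[8.2,-4.7,0],[0,0,0]],[0,[8.9,-2.9,0],[0,0,0]],[0,[9.4,-1.0,0],[0,0,0]],[0,[9.3,0.9,0],[0,0,0]]]'

```text
clock: 19.45
eef_pos: [654.9, 5.4, 216.1]
tcp_rot: [-3.14, 0.007, -0.086]
contact_force: [-14.5, 4.4, 10.2]
opening: 0.224
```

Request:
servo_tool --rows '[[0,[9.0,2.9,0],[0,0,0]],[0,[8.1,4.7,0],[0,0,0]],[0,[7.0,6.3,0],[0,0,0]],[0,[5.6,7.6,0],[0,0,0]],[0,[3.8,8.6,0],[0,0,0]],[0,[2.0,9.2,0],[0,0,0]],[0,[0,9.4,0],[0,0,0]],[0,[-1.9,9.2,0],[0,0,0]]]'

```text
clock: 20.45
eef_pos: [687.1, -53.3, 216.2]
tcp_rot: [-3.137, -0.001, -0.086]
contact_force: [1.3, 15.4, 1.6]
opening: 0.221
```

Request:
servo_tool --rows '[[0,[-3.8,8.6,0],[0,0,0]],[0,[-5.5,7.6,0],[0,0,0]],[0,[-7.0,6.3,0],[0,0,0]],[0,[-8.1,4.7,0],[0,0,0]],[0,[-9.0,3.0,0],[0,0,0]],[0,[-9.3,1.0,0],[0,0,0]],[0,[-9.4,-1.0,0],[0,0,0]],[0,[-9.0,-2.9,0],[0,0,0]]]'

```text
clock: 21.45
eef_pos: [626.4, -79.6, 216.3]
tcp_rot: [3.14, -0.008, -0.086]
contact_force: [14.7, -4.1, -8.0]
opening: 0.223
```

Request:
servo_tool --rows '[[0,[-8.1,-4.7,0],[0,0,0]],[0,[-7.0,-6.3,0],[0,0,0]],[0,[-5.6,-7.6,0],[0,0,0]],[0,[-3.8,-8.5,0],[0,0,0]],[0,[-2.0,-9.2,0],[0,0,0]],[0,[0,-9.4,0],[0,0,0]],[0,[1.9,-9.3,0],[0,0,0]],[0,[3.8,-8.6,0],[0,0,0]]]'

```text
clock: 22.45
eef_pos: [605.6, -15.8, 216.1]
tcp_rot: [3.136, 0.004, -0.086]
contact_force: [-9.7, -11.1, 7.4]
opening: 0.221
```

Request:
servo_tool --rows '[[0,[5.5,-7.6,0],[0,0,0]],[0,[7.0,-6.3,0],[0,0,0]],[0,[8.2,-4.7,0],[0,0,0]],[0,[8.9,-2.9,0],[0,0,0]],[0,[9.4,-1.0,0],[0,0,0]],[0,[9.3,0.9,0],[0,0,0]],[0,[9.0,2.9,0],[0,0,0]],[0,[8.1,4.7,0],[0,0,0]]]'

```text
clock: 23.45
eef_pos: [672.0, -2.8, 216.1]
tcp_rot: [-3.139, 0.005, -0.086]
contact_force: [-11.9, 9.4, 10.1]
opening: 0.226
```

Request:
servo_tool --rows '[[0,[7.0,6.3,0],[0,0,0]],[0,[5.6,7.6,0],[0,0,0]],[0,[3.8,8.6,0],[0,0,0]],[0,[2.0,9.2,0],[0,0,0]],[0,[0,9.4,0],[0,0,0]],[0,[-1.9,9.2,0],[0,0,0]],[0,[-3.8,8.6,0],[0,0,0]],[0,[-5.5,7.6,0],[0,0,0]]]'

```text
clock: 24.45
eef_pos: [677.6, -69.1, 216.3]
tcp_rot: [-3.137, -0.004, -0.086]
contact_force: [7.7, 13.6, -2.4]
opening: 0.222
```

Request:
servo_tool --rows '[[0,[-7.0,6.3,0],[0,0,0]],[0,[-8.1,4.7,0],[0,0,0]],[0,[-9.0,3.0,0],[0,0,0]],[0,[-9.3,1.0,0],[0,0,0]],[0,[-9.4,-1.0,0],[0,0,0]],[0,[-9.0,-2.9,0],[0,0,0]],[0,[-8.1,-4.7,0],[0,0,0]],[0,[-7.0,-6.3,0],[0,0,0]]]'

```text
clock: 25.45
eef_pos: [611.3, -68.7, 216.3]
tcp_rot: [3.137, -0.006, -0.086]
contact_force: [10.2, -11.2, -7.0]
opening: 0.223
```

Request:
servo_tool --rows '[[0,[-5.6,-7.6,0],[0,0,0]],[0,[-3.8,-8.5,0],[0,0,0]],[0,[-2.0,-9.2,0],[0,0,0]],[0,[0,-9.4,0],[0,0,0]],[0,[1.9,-9.3,0],[0,0,0]],[0,[3.8,-8.6,0],[0,0,0]],[0,[5.5,-7.6,0],[0,0,0]],[0,[7.0,-6.3,0],[0,0,0]]]'

```text
clock: 26.45
eef_pos: [618.3, -1.9, 216.1]
tcp_rot: [3.138, 0.007, -0.086]
contact_force: [-14.5, -5.7, 11.3]
opening: 0.218
```

```bash
python3 arc.py 644.7 -38.6 621.4 -0.1 -1318.8 12 7 1;python3 arc.py 644.7 -38.6 621.4 -0.1 -1318.8 12 8 1
```

```text
[[0, [8.1, -4.7, 0], [0, 0, 0]], [0, [9.0, -2.9, 0], [0, 0, 0]], [0, [9.3, -1.0, 0], [0, 0, 0]], [0, [9.4, 0.9, 0], [0, 0, 0]], [0, [8.9, 2.9, 0], [0, 0, 0]], [0, [8.2, 4.7, 0], [0, 0, 0]], [0, [7.0, 6.3, 0], [0, 0, 0]]] -1402.8 [680.5 -11.4]
[[0, [8.1, -4.7, 0], [0, 0, 0]], [0, [9.0, -2.9, 0], [0, 0, 0]], [0, [9.3, -1.0, 0], [0, 0, 0]], [0, [9.4, 0.9, 0], [0, 0, 0]], [0, [8.9, 2.9, 0], [0, 0, 0]], [0, [8.2, 4.7, 0], [0, 0, 0]], [0, [7.0, 6.3, 0], [0, 0, 0]], [0, [5.5, 7.6, 0], [0, 0, 0]]] -1414.8 [685.4 -19.5]
```

Request:
servo_tool --rows '[[0,[8.1,-4.7,0],[0,0,0]],[0,[9.0,-2.9,0],[0,0,0]],[0,[9.3,-1.0,0],[0,0,0]],[0,[9.4,0.9,0],[0,0,0]],[0,[8.9,2.9,0],[0,0,0]],[0,[8.2,4.7,0],[0,0,0]],[0,[7.0,6.3,0],[0,0,0]],[0,[5.5,7.6,0],[0,0,0]]]'

```text
clock: 27.45
eef_pos: [684.1, -17.0, 216.1]
tcp_rot: [-3.138, 0.004, -0.086]
contact_force: [-8.0, 12.6, 6.3]
opening: 0.223
```

Request:
servo_tool --rows '[[0,[3.2,6.6,0],[0,0,0]],[0,[0,0,0],[0,0,0]],[0,[0,0,0],[0,0,0]],[0,[0,0,0],[0,0,0]]]'

```text
clock: 27.95
eef_pos: [687.3, -24.6, 216.2]
tcp_rot: [-3.139, 0.002, -0.086]
contact_force: [-5.1, 10.1, 3.6]
opening: 0.222
```

Crank angle is -1421.8°, which is 2.96 to 3.02 turns past the bite. Releasing and rising clear.

Request:
servo_tool --rows '[[50,[0,0,0],[0,0,0]],[50,[0,0,0],[0,0,0]],[50,[0,0,0],[0,0,0]],[50,[0,0,-15],[0,0,0]],[50,[0,0,-30],[0,0,0]],[50,[0,0,-50],[0,0,0]],[50,[-60,0,-10],[0,0,0]],[50,[-60,0,0],[0,0,0]]]'

```text
clock: 28.95
eef_pos: [568.1, -16.2, 323.6]
tcp_rot: [-3.141, -0.004, -0.086]
contact_force: [0.1, 0.2, 0.9]
opening: 0.586
```

Request:
servo_tool --rows '[[50,[-60,40,0],[0,0,0]],[50,[-30,60,0],[0,0,0]],[50,[-30,60,0],[0,0,0]],[50,[-20,60,0],[0,0,0]],[50,[0,60,0],[0,0,0]],[50,[0,0,0],[0,0,0]],[50,[0,0,0],[0,0,0]]]'

```text
clock: 29.82
eef_pos: [418.3, -269.9, 321.9]
tcp_rot: [-3.141, -0.001, -0.087]
contact_force: [0.3, -0.1, -0.2]
opening: 0.581
```

```bash
python3 - <<'E'
from h import *
a=grab_frame("top");b=grab_frame("side")
ims=[cv2.resize(x,(400,460),interpolation=cv2.INTER_CUBIC) for x in(a[165:280,285:385],b[155:320,240:384])]
cv2.imwrite("pics/end.png",np.hstack(ims));s=sense();print(s["eef_pos"],s["contact_force"],s["clock"])
for c,t in(("top","pot"),("top","stamp"),("top","glovebox")):
    for r in boxes_of(c,t)[:1]:print(t,w(c,r["centre"]).round(1))
E
```

```text
[ 418.62746148 -268.97935186  321.66961908] [ 0.10445772 -0.149454   -0.10449884] 29.925
pot [531.  339.6 102.8]
stamp [ 461.2 -338.    59.4]
glovebox [ 639.9 -350.5   56.2]
```

View pics/end.png

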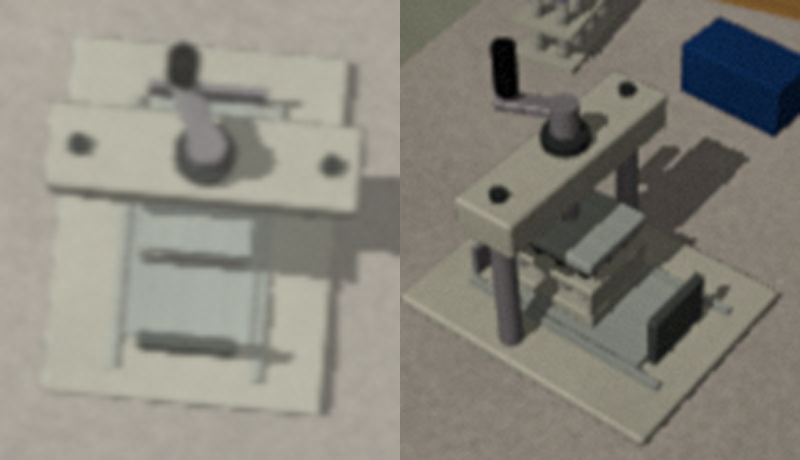

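The final picture shows the tray in under the platen with the stopper mat no longer visible. The push plate edge is near row 253, which is about x = 531 against 532.5 for home. The crank points up and slightly left in the top view, at about +18°, and the gripper is clear.

```bash
python3 -c "
from rig import *
print(sign_off())"
```

```text
the job is handed in; nothing more can be done
None
```

I pushed the tray home, gave the press three turns from the bite and handed the job in at about 30 s on the clock. No verdict came back.

- **Tray:** it stopped against its stop at the position I had predicted, with about 12 N of push. In the last picture the plate edge is at about x = 531 mm, against 532.5 mm for home, and the stopper mat is under the platen.
- **Crank:** I gripped the knob with 35–40 N. Resistance jumped to about 15 N somewhere between 210° and 230° from the start. It stayed near 15 N while I turned.
- **Turns:** the crank stopped at 2.96 to 3.02 turns past the bite. The spread is there because I could only place the bite within about 20°. The platen's height could not be checked by camera.
- **Release and surroundings:** the gripper let go and is well clear, with no contact force. The jar, stamp and glove box are within 3–4 mm of where they were first seen, which is the network's own error.

**Disagreement:** my first estimate of the spindle position, from the column tops, was about 4 mm away from the circle the knob actually followed. It caused up to 12 N of sideways force early on, until I corrected it.

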